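# Ready the cream cooker: latch the bowl keeper, fit the tap knob and hold it in

### The arm

A 6-joint arm with a two-finger parallel gripper is mounted at the origin on the work surface. World frame = base frame: x ahead of the robot, y to its left, z up, the work surface at z = 0. Lengths are in m, angles in rad, forces in N, time in s.
With the tool pointing down it reaches from about 0.375 to 0.925 m from the base axis. Payload 5.7 kg.
Tool frame: the origin (TCP) lies midway between the tips of the shut fingers; the grasp point (between the pads) lies 19 mm behind it; z points along the fingers, y is the direction in which the jaws open and shut (so a half turn about z gives the same grasp; the last joint's range is limited). The gripper opens to 88 mm and grips with 3 to 60 N. Pads are 20 mm wide; open, the fingers measure 115 mm over their backs; the gripper's body (75 mm by 178 mm) begins 61 mm behind the grasp point.
Start: joints at [1.132, 0.359, 1.51, -0, 1.272, -0.115], TCP at [0.191, 0.569, 0.223] pointing down, gripper open.
Joint ranges: [-2.97, 2.97], [-1.01, 2.36], [0.21, 2.38], [-0.96, 4.11], [0.2, 2.71], [-2.98, 2.98]. Speed limits (rad/s): [2.39, 2.39, 3.14, 3.14, 3.14, 3.14].

### API

Orientations are given as a unit quaternion [w, x, y, z].
In Python, from cell import observe, grab_frame, camera_params, job_done gives the robot as it stands. The module is installed in compiled form; this text tells all that it offers.
- The arm moves only by the tool play_rows, never from a script. Its argument "steps" is a list of rows, each a list of 3 entries, a list of its own where there are three numbers: the shift along the world's x, y, z each as a share of 80 cm, from -1 to 1, then the turn, a rotation vector about the world's x, y, z each as a share of pi rad, from -1 to 1, then the gripper command: -1 is shut, 1 is fully open, values between are in proportion. In form: [[[tx, ty, tz], [ax, ay, az], fingers], ...]. A call has 1 to 20 rows; each row is the pose to reach, as a shift and turn from the pose commanded when the call began, turning the shorter way round; what a row does not reach only later rows make up. A row lasts 1/12 s, in which the tool goes at most 41.7 mm and 7.16 degrees, less where a joint would pass 70% of its speed; a pose out of reach is approached as far as the arm can. A call with a number of a shift or a turn outside -1 to 1 is refused whole. A call with a gripper value outside its range is refused whole. The fingers move at their own pace and stop on an object; "newtons" is the grip in N (left out, the last holds). Time passes only in rows, so rows that repeat a pose let the fingers close. It gives the time, the measured TCP pose, the force and the opening at its end, in the units of the state.
- observe(): the state, without advancing time (a new reading comes with each control period).
- grab_frame(name): name is "scene" or "top"; returns the picture (420x560x3 uint8, red, green, blue); there is no depth.
- camera_params(name): a dict with "fovy" (degrees; the focal length in pixels is half the picture's height over the tangent of half this angle, whatever the lens; pixels are square), "cx", "cy" (the principal point, pixels), "extrinsics" (4x4, takes a point from world to camera coordinates). Camera axes: x right, y up, looking along -z (the intrinsics and any distortion apply to the point x, -y, -z); pixel columns grow to the right and rows downward; lengths in m; the calibration is good to about 2 mm. A picture is of the moment at which its call begins. camera_params takes no time and is no camera call.
- job_done(): hands the job in, once; it reports no verdict.
The state is a dict: "time": time; "joint_positions": joint angles; "qvel": joint speeds; "joint_efforts": joint torques, N m; "ee_pos": TCP position; "tcp_rot": TCP orientation; "ft_force": force on the tool from outside, world axes, zero at the start; "ft_torque": the same for the moment, N m; "grip_width": opening from 0.0 (shut) to 1.0 (fully open).
Only numpy, scipy, OpenCV 4.12 (cv2) and the standard library are available. Lean on these libraries where they do the work, as an engineer would, in place of code of your own. Each camera call takes 0.05 s, during which the arm holds its last target.

### The job

Get the bench cooker ready for lighting: first swing its keeper bar shut across the bowl until it clicks home in its catch. Then pick up the loose black knob from the bench, turn it so its orange line points the same way as the orange line beside the tap stem, push it fully home on the stem, press it in against the spring as far as it goes and finish while still pressing it in, with your gripper on it. Leave the other things on the bench where they are.

Things in the scene. Friction and masses are not known exactly. Their poses are not given: they have to be found in the camera images.
- keeper_peg (a point): Middle (half-way up) of the red upright peg by which the cooker's keeper bar is swung: 16 mm across, 45 mm tall, about 178 mm above the bench. It stands 190 mm from the hinge on a steel bar 18 mm wide, 10 mm thick, whose top is 22.5 mm below this point; the bar reaches 60 mm past the peg.
- keeper_hinge (a point): Point on the upright hinge axis of the keeper bar, at the bar's mid-height, on the cooker's left (+y) side. The bar runs along the -y axis of this frame, which turns with it.
- keeper (a joint): Angle of the keeper bar, rad: 0 fully shut (against its stop, across the bowl), growing as it swings open towards the robot, to 1.2. Seen from above it shuts counter-clockwise. It stays where left. A sprung ball in the catch resists from about 0.08 rad, needing about 5 N at the peg; below about 0.03 rad it holds the bar shut.
- stem_seat (a point): Centre of the top of the aluminium collar (54 mm across) of the cooker's tap, 88 mm above the bench. From it a brass D-shaped stem, 12 mm across, flat 3.5 mm from the axis, rises 14 mm, its last 2 mm chamfered. z up; +x points to the stem's flat, the way the orange line on the collar points. The stem turns only stiffly. Nothing higher than the stem within 45 mm.
- tap_press (a joint): How far the tap stem and collar are pressed in (down), m: 0 out, 0.008 fully in, against a spring of 2 N rising to 5.2 N. It springs back when let go.
- knob_mid (a point): Centre (half-way up) of the loose black knob, standing upright on the bench, D-hole down, 46 mm tall: a round skirt 48 mm across and 18 mm tall, on it a grip bar 44 mm long (along this frame's x), 14 mm wide (y), 28 mm tall. An orange line on the bar points to +x. Mass about 70 g. Fully home on the stem this point is 23 mm above stem_seat.
- knob_foot (a point): Centre of the knob's underside, same axes as knob_mid. Here opens a D-shaped hole 14 mm across and 16 mm deep (1 mm clearance all round the stem) whose flat, 4.5 mm from the axis, is on the +x side. It slides onto the stem when its x points within about 0.2 rad of the stem's x; fully home, the underside rests on the collar.
- nozzle: Bystander: steel piping nozzle, a cone 34 mm across and 48 mm tall; origin under its centre.
- cutter: Bystander: aluminium ring cutter, 48 mm across and 40 mm tall; origin under its centre.
- cherry_jar: Bystander: red jar with white cap, 64 mm across, 85 mm tall; origin under its centre.
- shaker: Bystander: steel sugar shaker, 60 mm across, 95 mm tall; origin under its centre.
- cooker: The fixed steel bench cooker, body 260 mm (x) by 360 mm (y), top 75 mm above the bench; origin under its centre. A copper bowl of 200 mm rim diameter stands on it with its rim 135 mm above the bench, centred at (20, 45) mm. The bar's catch post, 165 mm tall, stands at (30, -75) mm, the tap at (-75, -130) mm, all in this frame.
Not all that is in view belongs to the job. What is shaped like the part that bears knob_mid but blue or yellow is not meant.

How it is judged:
By the outcome, as a careful person would: the job done as asked, in the order asked, and still so for the second after the job is handed in, while the arm keeps its last pose, push and grip.
It also fails if it takes over 61 s, if anything falls off the work surface, if the arm or the gripper's body presses on something with over 40 N, if the wrist force passes 120 N, or if a joint passes its speed limit or range.

## Working session

There is one attempt and no reset: what is moved stays moved. The work goes in short steps, Python scripts to look and compute and a tool call to move; the robot and the scene stay as the last step left them, time stands still between calls to the robot, and variables do not carry over. Pictures are saved under pics/ and viewed, and the job is handed in when it is done.

Besides the shell and the picture viewer there is one more tool, called after "Call:" in YAML: its name, and indented under it one key for each argument. play_rows: Moves the arm, as the interface text tells. Its arguments: {"type":"object","properties":{"steps":{"type":"array","items":{"type":"array"}},"newtons":{"type":"number"}},"required":["steps"]}

```bash
mkdir -p pics; ls; cat > h.py <<'E'
import numpy as np, cv2
from cell import observe, grab_frame, camera_params
E
python3 - <<'E'
from h import *
for n in("scene","top"):
    f=grab_frame(n); cv2.imwrite(f"pics/{n}0.png",f[:,:,::-1]); print(n,camera_params(n))
print(observe())
E
```

```text
pics
scene {'fovy': 54.892716900159805, 'cx': 276.05013883164264, 'cy': 209.0351042039351, 'extrinsics': array([[-0.85172609,  0.52395434, -0.00587445,  0.47520161],
       [-0.2746334 , -0.43683273,  0.85659422,  0.01730145],
       [ 0.44625011,  0.73119697,  0.5159572 , -1.18568699],
       [ 0.        ,  0.        ,  0.        ,  1.        ]])}
top {'fovy': 49.97837654661309, 'cx': 279.8531607138886, 'cy': 210.540397888626, 'extrinsics': array([[-0.00464292, -0.99995566, -0.00819258, -0.03726885],
       [ 0.99156374, -0.00566491,  0.12949621, -0.55319373],
       [-0.12953688, -0.00752223,  0.99154607, -1.19327089],
       [ 0.        ,  0.        ,  0.        ,  1.        ]])}
{'time': 0.1, 'joint_positions': array([ 1.13189291e+00,  3.59452123e-01,  1.51131266e+00,  3.33230585e-05,
        1.27250909e+00, -1.15123767e-01]), 'qvel': array([-0.00114422, -0.00102637, -0.00227122,  0.00063778, -0.00106017,
        0.00076109]), 'joint_efforts': array([-5.95474412e-04, -5.16359210e+01, -2.71406436e+01,  6.75515179e-02,
        2.79047055e-02, -1.59693195e-05]), 'ee_pos': array([0.19063476, 0.56825477, 0.22188665]), 'tcp_rot': array([-2.45207846e-04,  1.61188397e-01,  9.86923297e-01, -8.04206990e-04]), 'ft_force': array([-0.01969994, -0.26907295, -0.37487397]), 'ft_torque': array([-0.00110946, -0.0081093 , -0.00246304]), 'grip_width': 1.0021973017133468}
```

View pics/scene0.png

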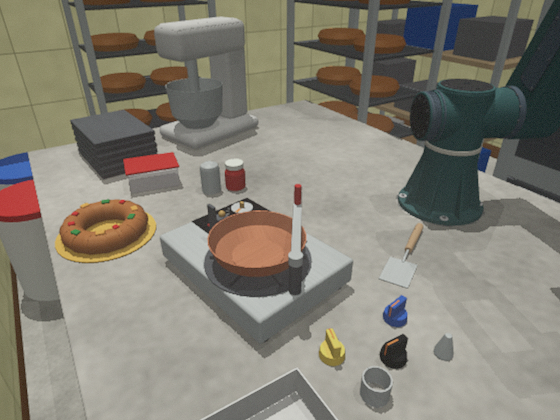

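View pics/top0.png

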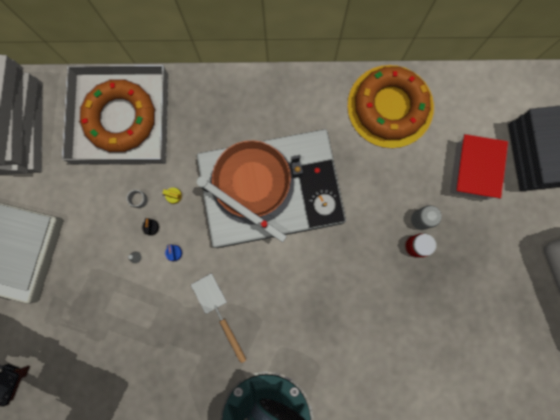

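The scene view shows the cooker with its bar, the red peg at (298,193), and the black knob at (394,351). The blue (396,311) and yellow (332,348) knobs are decoys. In the top view the black knob is at (150,227), blue at (173,253), yellow at (172,195), the peg at (264,224) and the tap at (324,204). The black knob with the orange line fits the description. I'll confirm it in enlarged crops.

```bash
python3 - <<'E'
import cv2,numpy as np
t=cv2.imread('pics/top0.png');s=cv2.imread('pics/scene0.png')
a=cv2.resize(t[120:260,190:350],None,fx=5,fy=5,interpolation=cv2.INTER_CUBIC)[:600]
cv2.imwrite('pics/c1.png',cv2.resize(t[130:250,190:350],None,fx=5,fy=5,interpolation=cv2.INTER_CUBIC))
b=cv2.resize(t[205:250,120:180],(400,300),interpolation=cv2.INTER_CUBIC)
c=cv2.resize(s[325:385,360:440],(400,300),interpolation=cv2.INTER_CUBIC)
cv2.imwrite('pics/c2.png',np.hstack([b,c]))
E
```

```text
(no output)
```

View pics/c1.png

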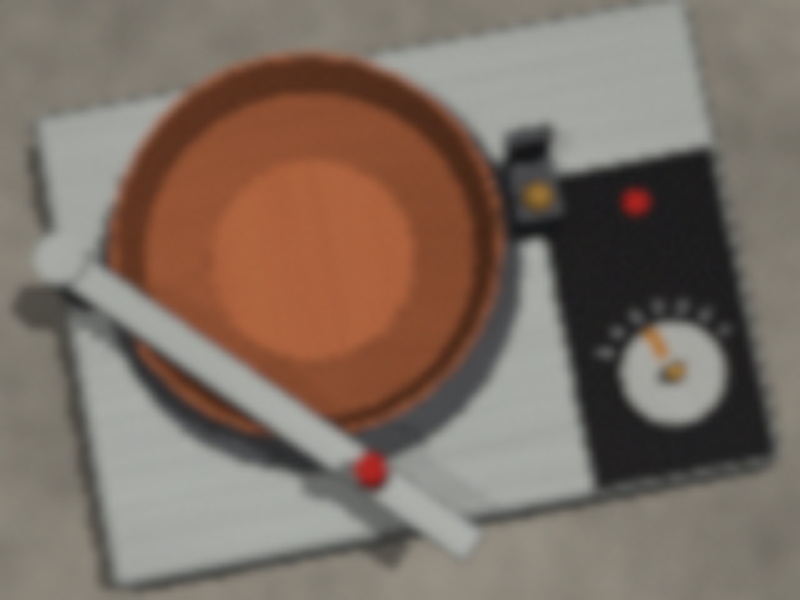

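View pics/c2.png

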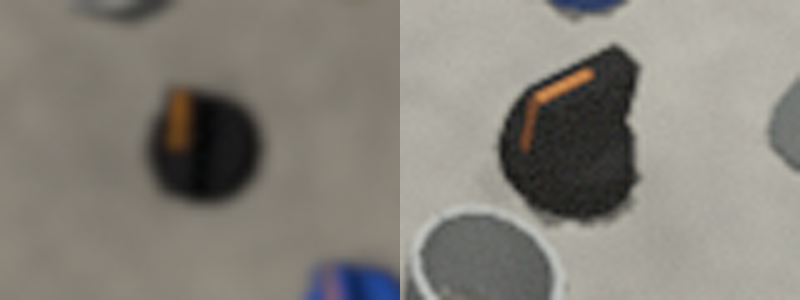

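The crops confirm it: black knob with an orange line, and in the top view the tap stem and orange line at roughly (323,200).

```bash
cat >> h.py <<'E'
def K(p,shape=420):
    f=shape/2/np.tan(np.radians(p['fovy'])/2); return f
def ray(n,uv):
    p=camera_params(n);f=K(p);E=p['extrinsics'];R=E[:3,:3];t=E[:3,3]
    d=R.T@np.array([(uv[0]-p['cx'])/f,-(uv[1]-p['cy'])/f,-1]);return -R.T@t,d
def cast(n,uv,z):
    c,d=ray(n,uv);return c+d*(z-c[2])/d[2]
def proj(n,X):
    p=camera_params(n);f=K(p);E=p['extrinsics'];q=E[:3,:3]@np.asarray(X)+E[:3,3]
    return np.array([p['cx']+f*q[0]/-q[2],p['cy']+f*q[1]/q[2]])
def tri(uv1,uv2,n1="scene",n2="top"):
    c1,d1=ray(n1,uv1);c2,d2=ray(n2,uv2);s=np.linalg.lstsq(np.c_[d1,-d2],c2-c1,rcond=None)[0]
    a=c1+s[0]*d1;b=c2+s[1]*d2;return (a+b)/2,np.linalg.norm(a-b)
def mask(n,im,kind,box):
    hsv=cv2.cvtColor(im,cv2.COLOR_BGR2HSV).astype(int);h,s,v=hsv[...,0],hsv[...,1],hsv[...,2]
    if kind=='orange': m=(h>5)&(h<22)&(s>130)&(v>70)
    if kind=='red': m=((h<5)|(h>172))&(s>150)&(v>70)
    if kind=='dark': m=(v<70)
    o=np.zeros(m.shape,np.uint8);x0,y0,x1,y1=box;o[y0:y1,x0:x1]=m[y0:y1,x0:x1];return o
def cen(m):
    y,x=np.nonzero(m);return np.array([x.mean(),y.mean()]),len(x)
E
python3 - <<'E'
from h import *
np.set_printoptions(precision=4,suppress=True)
s=cv2.imread('pics/scene0.png');t=cv2.imread('pics/top0.png')
# knob
mo=mask('s',s,'orange',(375,330,415,370));y,x=np.nonzero(mo);print(list(zip(x,y)))
mt=mask('t',t,'orange',(140,212,160,236));y,x=np.nonzero(mt);print('top',list(zip(x,y)))
for uv in[(387.8,344.8),(398.3,339.8)]:print(uv,cast('scene',uv,.046))
md=mask('t',t,'dark',(135,210,165,242))|mt;c,n=cen(md);print('topdark',c,n,cast('top',c,.02))
cs=mask('s',s,'dark',(375,330,415,370));c2,n=cen(cs|mo);print('scdark',c2,n,cast('scene',c2,.018))
# peg
mr=mask('s',s,'red',(288,180,308,215));c,n=cen(mr);y,x=np.nonzero(mr);print('peg s',c,n,y.min(),y.max())
mr=mask('t',t,'red',(255,215,275,235));c2,n=cen(mr);print('peg t',c2,n)
print(tri(c,c2),cast('top',c2,.195))
# tap
mr=mask('t',t,'orange',(312,190,332,212));y,x=np.nonzero(mr);print('tap or',list(zip(x,y)))
E
python3 - <<'E'
import cv2,numpy as np
s=cv2.imread('pics/scene0.png')
t=cv2.imread('pics/top0.png')
cv2.imwrite('pics/c3.png',np.hstack([cv2.resize(s[195:235,190:260],None,fx=6,fy=6,interpolation=cv2.INTER_CUBIC),cv2.resize(t[185:225,300:350],None,fx=6,fy=6,interpolation=cv2.INTER_CUBIC)]))
E
```

```text
[(np.int64(395), np.int64(339)), (np.int64(396), np.int64(339)), (np.int64(397), np.int64(339)), (np.int64(398), np.int64(339)), (np.int64(393), np.int64(340)), (np.int64(394), np.int64(340)), (np.int64(395), np.int64(340)), (np.int64(396), np.int64(340)), (np.int64(397), np.int64(340)), (np.int64(398), np.int64(340)), (np.int64(391), np.int64(341)), (np.int64(392), np.int64(341)), (np.int64(393), np.int64(341)), (np.int64(394), np.int64(341)), (np.int64(395), np.int64(341)), (np.int64(396), np.int64(341)), (np.int64(389), np.int64(342)), (np.int64(390), np.int64(342)), (np.int64(391), np.int64(342)), (np.int64(392), np.int64(342)), (np.int64(393), np.int64(342)), (np.int64(394), np.int64(342)), (np.int64(387), np.int64(343)), (np.int64(388), np.int64(343)), (np.int64(389), np.int64(343)), (np.int64(390), np.int64(343)), (np.int64(391), np.int64(343)), (np.int64(392), np.int64(343)), (np.int64(387), np.int64(344)), (np.int64(388), np.int64(344)), (np.int64(389), np.int64(344)), (np.int64(390), np.int64(344)), (np.int64(386), np.int64(345)), (np.int64(387), np.int64(345)), (np.int64(3
[... 1187 characters left out ...]
(146), np.int64(225)), (np.int64(147), np.int64(225)), (np.int64(145), np.int64(226)), (np.int64(146), np.int64(226)), (np.int64(147), np.int64(226))]
(387.8, 344.8) [0.5333 0.3232 0.046 ]
(398.3, 339.8) [0.5102 0.3249 0.046 ]
topdark [150.2037 226.6852] 216 [0.5122 0.3176 0.02  ]
scdark [394.3368 352.5499] 671 [0.5153 0.3262 0.018 ]
peg s [296.9524 190.7143] 21 185 203
peg t [263.8333 223.5   ] 24
(array([ 0.5024, -0.0028,  0.1854]), np.float64(0.00028163267530685544)) [ 0.5015 -0.0033  0.195 ]
tap or [(np.int64(319), np.int64(196)), (np.int64(320), np.int64(197)), (np.int64(321), np.int64(198)), (np.int64(321), np.int64(199)), (np.int64(324), np.int64(204)), (np.int64(325), np.int64(204))]
```

View pics/c3.png

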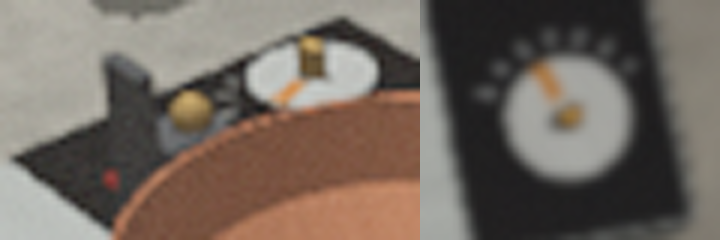

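```bash
python3 - <<'E'
from h import *
np.set_printoptions(precision=4,suppress=True)
s=cv2.imread('pics/scene0.png');t=cv2.imread('pics/top0.png')
# collar disc
g=cv2.cvtColor(t,cv2.COLOR_BGR2GRAY)
box=g[192:218,311:338]; m=(box>100).astype(np.uint8)
n,l,st,c=cv2.connectedComponentsWithStats(m); i=1+np.argmax(st[1:,4])
cs,_=cv2.findContours((l==i).astype(np.uint8),cv2.RETR_EXTERNAL,cv2.CHAIN_APPROX_NONE)
e=cv2.fitEllipse(max(cs,key=len)); ec=np.array(e[0])+[311,192];print(e,ec,cast('top',ec,.088))
# tap line tips in crop c3
def p3(x,y,sc):
    return (190+(x+.5)/6-.5,195+(y+.5)/6-.5) if sc else (300+(x-420+.5)/6-.5,185+(y+.5)/6-.5)
A=cast('top',p3(540,64,0),.088);B=cast('top',p3(556,100,0),.088);print('top line',A,B,np.arctan2(*(A-B)[1::-1]))
S=tri(p3(312,40,1),p3(568,114,0));print('stem top?',S, cast('scene',p3(312,40,1),.102),cast('scene',p3(312,74,1),.088))
A=cast('scene',p3(276,103,1),.088);B=cast('scene',p3(300,82,1),.088);print('sc line',A,B,np.arctan2(*(A-B)[1::-1]))
# hinge
for uv in[(200.6,181.2)]:print('hinge',cast('top',uv,.155))
uv=(297,168.6);print('catch',cast('top',uv,.15))
# body corners in c1 (x5, off 190,130)
for p,z in[((40,120),.075),((685,0),.075),((775,462),.075),((118,588),.075)]:print(cast('top',(190+p[0]/5-.4,130+p[1]/5-.4),z))
for p in[(90,270),(470,545)]: print('bar',cast('top',(190+p[0]/5-.4,130+p[1]/5-.4),.155))
for uv in [(146.3,219),(146,226)]:print('knob line top',cast('top',uv,.046))
mr=mask('s',s,'red',(288,180,308,215));y,x=np.nonzero(mr);print(sorted(set(y)))
cv2.imwrite('pics/c4.png',np.hstack([cv2.resize(s[170:300,270:340],None,fx=4,fy=4,interpolation=cv2.INTER_CUBIC),cv2.resize(s[320:385,365:425],(480,520),interpolation=cv2.INTER_CUBIC)]))
E
```

```text
((13.253020286560059, 12.06452465057373), (19.822891235351562, 19.951919555664062), 167.6376953125) [324.253  204.0645] [ 0.5626 -0.1567  0.088 ]
top line [ 0.586  -0.1448  0.088 ] [ 0.5701 -0.1516  0.088 ] 0.3987382612034558
stem top? (array([ 0.5615, -0.1552,  0.1031]), np.float64(0.00029140103851145276)) [ 0.5606 -0.1568  0.102 ] [ 0.563  -0.1538  0.088 ]
sc line [ 0.5859 -0.1411  0.088 ] [ 0.5701 -0.1507  0.088 ] 0.5448121906761572
hinge [0.6121 0.1556 0.155 ]
catch [ 0.6437 -0.0844  0.15  ]
[0.7035 0.18   0.075 ]
[ 0.7676 -0.1677  0.075 ]
[ 0.5165 -0.2105  0.075 ]
[0.4522 0.1344 0.075 ]
bar [0.6059 0.1381 0.155 ]
bar [ 0.4683 -0.0499  0.155 ]
knob line top [0.5306 0.3212 0.046 ]
knob line top [0.5116 0.3213 0.046 ]
[np.int64(185), np.int64(186), np.int64(187), np.int64(195), np.int64(196), np.int64(201), np.int64(202), np.int64(203)]
```

View pics/c4.png

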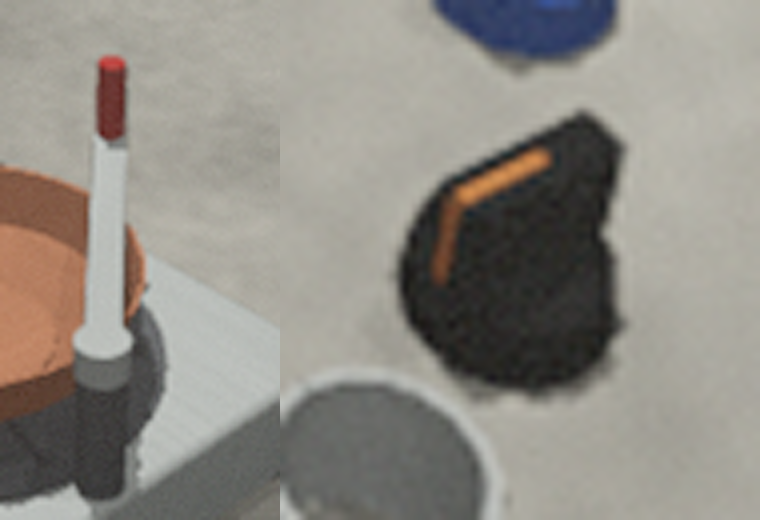

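Call:
play_rows:
  steps:
    - [[0.389, -0.714, 0.035], [0, 0, -0.591], 1]
    - [[0.389, -0.714, 0.035], [0, 0, -0.591], 1]
    - [[0.389, -0.714, 0.035], [0, 0, -0.591], 1]
    - [[0.389, -0.714, 0.035], [0, 0, -0.591], 1]
    - [[0.389, -0.714, 0.035], [0, 0, -0.591], 1]
    - [[0.389, -0.714, 0.035], [0, 0, -0.591], 1]
    - [[0.389, -0.714, 0.035], [0, 0, -0.591], 1]
    - [[0.389, -0.714, 0.035], [0, 0, -0.591], 1]
    - [[0.389, -0.714, 0.035], [0, 0, -0.591], 1]
    - [[0.389, -0.714, 0.035], [0, 0, -0.591], 1]
    - [[0.389, -0.714, 0.035], [0, 0, -0.591], 1]
    - [[0.389, -0.714, 0.035], [0, 0, -0.591], 1]
    - [[0.389, -0.714, 0.035], [0, 0, -0.591], 1]
    - [[0.389, -0.714, 0.035], [0, 0, -0.591], 1]
    - [[0.389, -0.714, 0.035], [0, 0, -0.591], 1]
    - [[0.389, -0.714, 0.035], [0, 0, -0.591], 1]
    - [[0.389, -0.714, 0.035], [0, 0, -0.591], 1]
    - [[0.389, -0.714, 0.035], [0, 0, -0.591], 1]
    - [[0.389, -0.714, 0.035], [0, 0, -0.591], 1]
    - [[0.389, -0.714, 0.035], [0, 0, -0.591], 1]
  newtons: 15

```text
time: 1.77
ee_pos: [0.501, -0.0012, 0.2503]
tcp_rot: [-0.001, 0.886, 0.463, -0.0]
ft_force: [0.3, 0.3, 0.8]
grip_width: 1.002
```

Call:
play_rows:
  steps:
    - [[0, 0, -0.05], [0, 0, 0], 1]
    - [[0, 0, -0.1], [0, 0, 0], 1]
    - [[0, 0, -0.1], [0, 0, 0], 1]
    - [[0, 0, -0.1], [0, 0, 0], -1]
    - [[0, 0, -0.1], [0, 0, 0], -1]
    - [[0, 0, -0.1], [0, 0, 0], -1]
    - [[0, 0, -0.1], [0, 0, 0], -1]
    - [[0, 0, -0.1], [0, 0, 0], -1]
    - [[0, 0, -0.1], [0, 0, 0], -1]
    - [[0, 0, -0.1], [0, 0, 0], -1]
    - [[0, 0, -0.1], [0, 0, 0], -1]
    - [[0, 0, -0.1], [0, 0, 0], -1]
  newtons: 15

```text
time: 2.77
ee_pos: [0.5021, -0.0025, 0.1707]
tcp_rot: [-0.0, 0.887, 0.462, 0.0]
ft_force: [0.2, -0.5, -0.8]
grip_width: 0.353
```

```bash
python3 - <<'E'
from h import *
o=observe();print(o['ee_pos'],o['ft_force'],o['grip_width']*88)
f=grab_frame("scene");cv2.imwrite("pics/s1.png",f[:,:,::-1])
# arc plan
H=np.array([.611,.154]);p0=o['ee_pos'][:2];d=p0-H;r=np.hypot(*d);phi=np.arctan2(d[0],-d[1]);print(r,phi)
for k in range(1,11):
    a=phi+(.195-phi)*k/10; q=H+r*np.array([np.sin(a),-np.cos(a)]);print(np.round((q-p0)/.8,4),round((a-phi)/np.pi,4))
E
```

```text
[ 0.50213473 -0.00250012  0.17074529] [ 0.21995231 -0.51925072 -0.77375168] 31.06712345867993
0.19064084965134556 -0.6077831660810998
[ 0.0161 -0.0103] 0.0256
[ 0.033  -0.0192] 0.0511
[ 0.0506 -0.0268] 0.0767
[ 0.0687 -0.033 ] 0.1022
[ 0.0872 -0.0376] 0.1278
[ 0.1061 -0.0408] 0.1533
[ 0.1252 -0.0424] 0.1789
[ 0.1443 -0.0425] 0.2044
[ 0.1634 -0.0411] 0.23
[ 0.1823 -0.0382] 0.2555
```

View pics/s1.png

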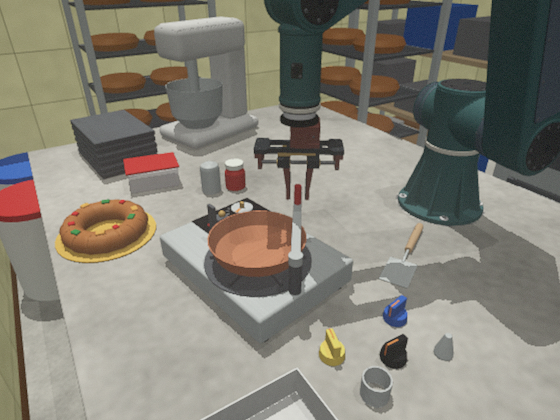

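The fingers straddle the peg at (298,193) and are still closing. I'll finish the grip and swing most of the arc.

Call:
play_rows:
  steps:
    - [[0, 0, 0], [0, 0, 0], -1]
    - [[0, 0, 0], [0, 0, 0], -1]
    - [[0, 0, 0], [0, 0, 0], -1]
    - [[0, 0, 0], [0, 0, 0], -1]
    - [[0, 0, 0], [0, 0, 0], -1]
    - [[0.016, -0.01, 0], [0, 0, 0.026], -1]
    - [[0.033, -0.019, 0], [0, 0, 0.051], -1]
    - [[0.051, -0.027, 0], [0, 0, 0.077], -1]
    - [[0.069, -0.033, 0], [0, 0, 0.102], -1]
    - [[0.087, -0.038, 0], [0, 0, 0.128], -1]
    - [[0.106, -0.041, 0], [0, 0, 0.153], -1]
    - [[0.125, -0.042, 0], [0, 0, 0.179], -1]
    - [[0.144, -0.0425, 0], [0, 0, 0.204], -1]
    - [[0.154, -0.042, 0], [0, 0, 0.217], -1]
    - [[0.154, -0.042, 0], [0, 0, 0.217], -1]
  newtons: 20

```text
time: 4.07
ee_pos: [0.6271, -0.0364, 0.1705]
tcp_rot: [0.001, 0.681, 0.733, 0.0]
ft_force: [-0.4, -0.8, 2.5]
grip_width: 0.18
```

```bash
python3 - <<'E'
from h import *
for n in("scene","top"):
    f=grab_frame(n);cv2.imwrite(f"pics/{n}2.png",f[:,:,::-1])
a=cv2.imread('pics/scene2.png')[120:290,170:360];b=cv2.imread('pics/top2.png')[130:250,190:350]
cv2.imwrite('pics/c5.png',np.hstack([cv2.resize(a,(400,358)),cv2.resize(b,(400,358))]))
print(observe())
E
```

```text
{'time': 4.1667, 'joint_positions': array([-1.67958516e-01,  4.44130890e-01,  1.51043461e+00, -1.01113274e-03,
        1.18697016e+00, -2.38470698e-01]), 'qvel': array([-0.00346323, -0.01056691,  0.01874762, -0.00256991, -0.00109476,
        0.00245255]), 'joint_efforts': array([ 1.64386120e+00, -5.42956638e+01, -2.53071302e+01,  9.74922068e-01,
        2.07655421e-01, -4.60676663e-02]), 'ee_pos': array([ 0.62534177, -0.03650964,  0.17058369]), 'tcp_rot': array([ 2.81563895e-04,  6.81604124e-01,  7.31720984e-01, -3.75891203e-04]), 'ft_force': array([ 0.07776941, -2.34027904,  0.28652979]), 'ft_torque': array([-0.51201054,  0.00401077,  0.04721204]), 'grip_width': 0.1738875628588682}
```

View pics/c5.png

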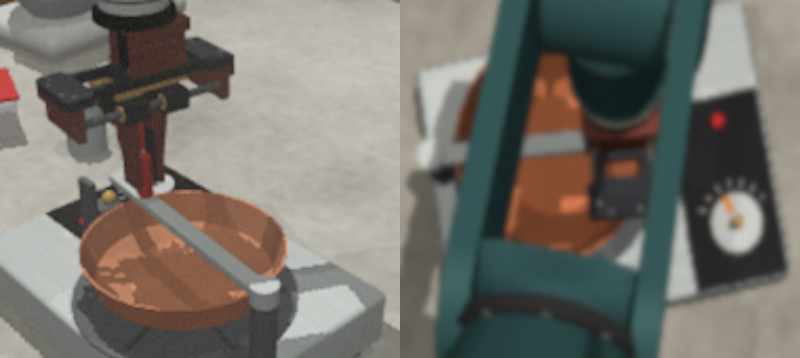

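Call:
play_rows:
  steps:
    - [[0.007, 0.0005, 0], [0, 0, 0.009], -1]
    - [[0.014, 0.001, 0], [0, 0, 0.018], -1]
    - [[0.02, 0.002, 0], [0, 0, 0.026], -1]
    - [[0.025, 0.003, 0], [0, 0, 0.034], -1]
    - [[0.028, 0.0035, 0], [0, 0, 0.036], -1]
    - [[0.028, 0.0035, 0], [0, 0, 0.036], -1]
    - [[0.028, 0.0035, 0], [0, 0, 0.036], -1]
  newtons: 40

```text
time: 4.75
ee_pos: [0.6462, -0.0338, 0.1706]
tcp_rot: [-0.001, 0.639, 0.769, -0.001]
ft_force: [-2.2, -2.9, 2.7]
grip_width: 0.173
```

Call:
play_rows:
  steps:
    - [[0.003, 0.0005, 0], [0, 0, 0], -1]
    - [[0.006, 0.001, 0], [0, 0, 0], -1]
    - [[0.006, 0.001, 0], [0, 0, 0], -1]
    - [[0.006, 0.001, 0], [0, 0, 0], -1]

```text
time: 5.08
ee_pos: [0.6463, -0.0337, 0.1704]
tcp_rot: [-0.004, 0.639, 0.769, -0.004]
ft_force: [-15.8, -7.1, 12.2]
grip_width: 0.172
```

```bash
python3 - <<'E'
from h import *
o=observe();print(o['ee_pos'],o['ft_force'])
f=grab_frame("scene");cv2.imwrite("pics/s3.png",cv2.resize(f[120:270,170:370,::-1],(800,600),interpolation=cv2.INTER_CUBIC))
E
```

```text
[ 0.64630673 -0.03371172  0.17040119] [-15.83078204  -7.1382107   12.17540288]
```

View pics/s3.png

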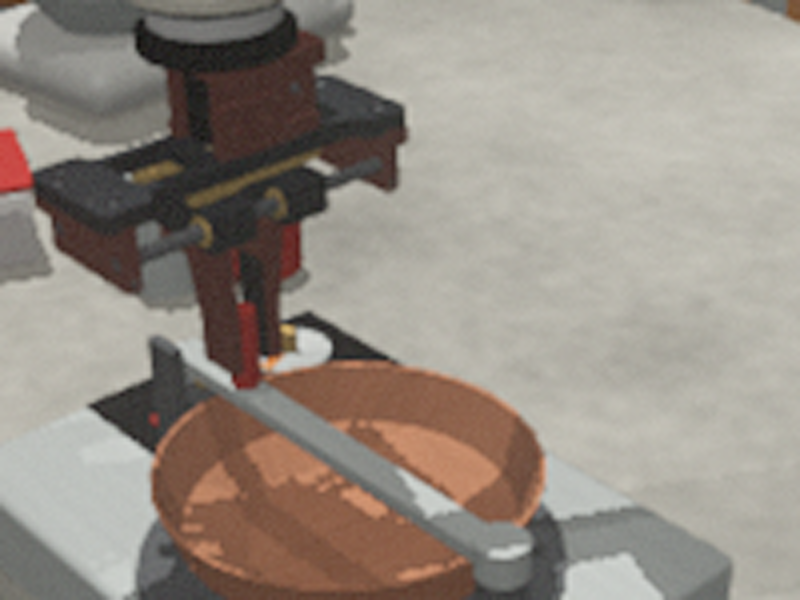

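The bar is at its stop: 5 mm of extra push gave no motion and 16 N. Releasing and rising.

Call:
play_rows:
  steps:
    - [[-0.005, -0.001, 0], [0, 0, 0], -1]
    - [[-0.005, -0.001, 0], [0, 0, 0], 0]
    - [[-0.005, -0.001, 0], [0, 0, 0], 0]
    - [[-0.005, -0.001, 0], [0, 0, 0], 0]
    - [[-0.005, -0.001, 0], [0, 0, 0], 0]
    - [[-0.005, -0.001, 0], [0, 0, 0], 0]
    - [[-0.005, -0.001, 0], [0, 0, 0], 0]
    - [[-0.005, -0.001, 0], [0, 0, 0], 0]
    - [[-0.005, -0.001, 0.05], [0, 0, 0], 0]
    - [[-0.005, -0.001, 0.1], [0, 0, 0], 0]
    - [[-0.005, -0.001, 0.12], [0, 0, 0], 0]

```text
time: 6.05
ee_pos: [0.6508, -0.0334, 0.2718]
tcp_rot: [0.003, 0.639, 0.769, 0.002]
ft_force: [1.0, -0.5, 1.2]
grip_width: 0.506
```

```bash
python3 - <<'E'
from h import *
o=observe();print(o)
f=grab_frame("scene");cv2.imwrite("pics/s4.png",cv2.resize(f[120:270,170:370,::-1],(800,600),interpolation=cv2.INTER_CUBIC))
E
```

```text
{'time': 6.05, 'joint_positions': array([-1.57299727e-01,  3.93702866e-01,  1.33201052e+00,  1.35992169e-04,
        1.40949278e+00, -3.42546661e-01]), 'qvel': array([-2.34215971e-03, -1.14806919e-01, -2.26956009e-01, -1.31372612e-03,
        3.32980217e-01, -2.35901319e-04]), 'joint_efforts': array([-2.34885392e-02, -5.08553195e+01, -2.52301186e+01,  3.72453884e-02,
        4.97540720e-01, -7.85921991e-03]), 'ee_pos': array([ 0.65075658, -0.03340344,  0.27175152]), 'tcp_rot': array([0.002712  , 0.63867968, 0.76946609, 0.0016871 ]), 'ft_force': array([ 0.99742601, -0.54746456,  1.17782275]), 'ft_torque': array([-0.0595671 , -0.0275387 ,  0.01755391]), 'grip_width': 0.5062307820012855}
```

View pics/s4.png

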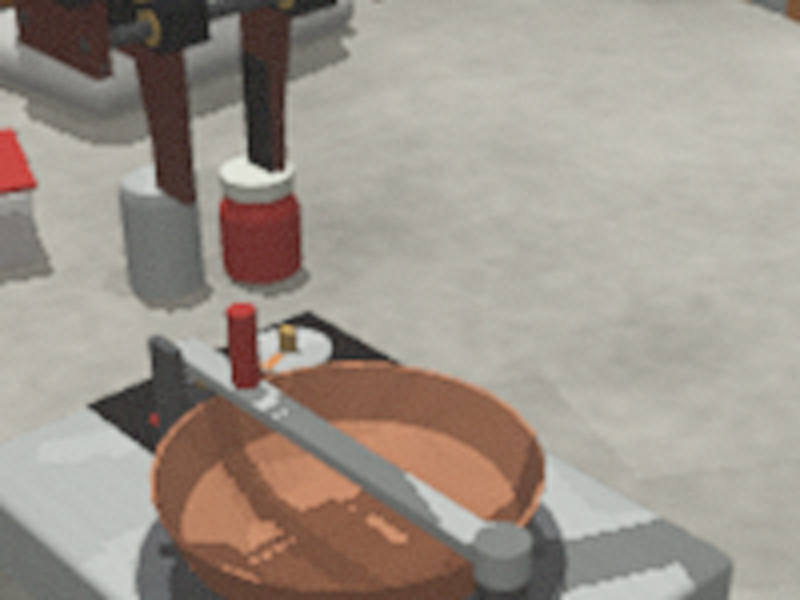

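Call:
play_rows:
  steps:
    - [[-0.175, 0.445, -0.1], [0, 0, 0.4285], 0]
    - [[-0.175, 0.445, -0.1], [0, 0, 0.4285], 0]
    - [[-0.175, 0.445, -0.1], [0, 0, 0.4285], 0]
    - [[-0.175, 0.445, -0.1], [0, 0, 0.4285], 0]
    - [[-0.175, 0.445, -0.1], [0, 0, 0.4285], 0]
    - [[-0.175, 0.445, -0.1], [0, 0, 0.4285], 0]
    - [[-0.175, 0.445, -0.1], [0, 0, 0.4285], 0]
    - [[-0.175, 0.445, -0.1], [0, 0, 0.4285], 0]
    - [[-0.175, 0.445, -0.1], [0, 0, 0.4285], 0]
    - [[-0.175, 0.445, -0.1], [0, 0, 0.4285], 0]
    - [[-0.175, 0.445, -0.1], [0, 0, 0.4285], 0]
    - [[-0.175, 0.445, -0.1], [0, 0, 0.4285], 0]
    - [[-0.175, 0.445, -0.1], [0, 0, 0.4285], 0]
    - [[-0.175, 0.445, -0.1], [0, 0, 0.4285], 0]

```text
time: 7.27
ee_pos: [0.5087, 0.3223, 0.1865]
tcp_rot: [0.0, 0.022, 1.0, -0.0]
ft_force: [0.9, -0.1, 0.4]
grip_width: 0.499
```

```bash
python3 - <<'E'
from h import *
o=observe();print(o['ee_pos'],o['tcp_rot'],o['joint_positions'])
f=grab_frame("top");cv2.imwrite("pics/t5.png",cv2.resize(f[160:280,100:330,::-1],(800,417),interpolation=cv2.INTER_CUBIC))
f=grab_frame("scene");cv2.imwrite("pics/s5.png",cv2.resize(f[220:400,310:550,::-1],(800,600),interpolation=cv2.INTER_CUBIC))
print(proj("scene",o['ee_pos']))
E
```

```text
[0.5087442  0.32231032 0.18653071] [ 6.05610813e-06  2.15135672e-02  9.99768549e-01 -1.17566094e-04] [ 4.50199194e-01  3.95563576e-01  1.54834967e+00 -2.30831619e-04
  1.19777548e+00 -1.07748255e+00]
[411.3144086  275.76132254]
```

View pics/s5.png

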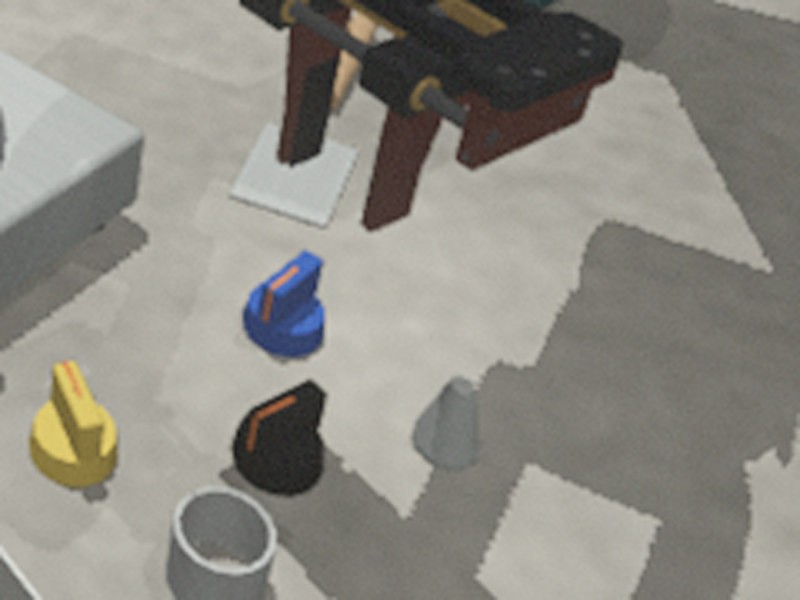

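View pics/t5.png

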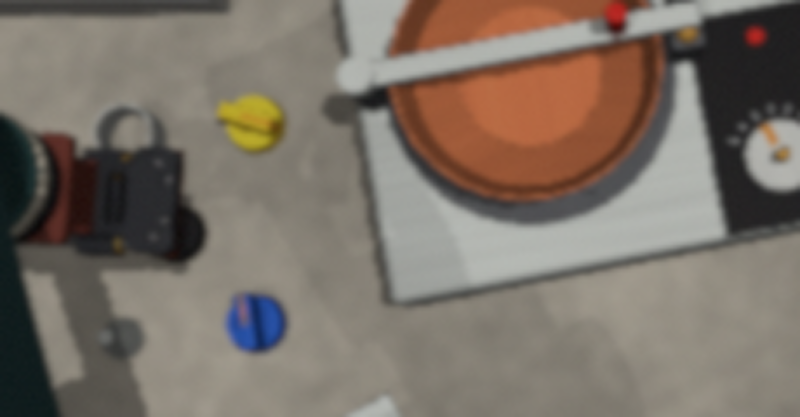

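Call:
play_rows:
  steps:
    - [[0.003, 0, -0.05], [0, 0, 0], 0]
    - [[0.003, 0, -0.1], [0, 0, 0], 0]
    - [[0.003, 0, -0.15], [0, 0, 0], 0]
    - [[0.003, 0, -0.185], [0, 0, 0], 0]
    - [[0.003, 0, -0.206], [0, 0, 0], 0]
    - [[0.003, 0, -0.206], [0, 0, 0], 0]
    - [[0.003, 0, -0.206], [0, 0, 0], 0]

```text
time: 7.95
ee_pos: [0.5109, 0.322, 0.0213]
tcp_rot: [-0.001, 0.021, 1.0, -0.0]
ft_force: [0.8, -0.3, -0.3]
grip_width: 0.498
```

```bash
python3 - <<'E'
from h import *
o=observe();print(o['ee_pos'],o['tcp_rot'],o['ft_force'])
f=grab_frame("scene");cv2.imwrite("pics/s6.png",cv2.resize(f[270:390,340:500,::-1],(800,600),interpolation=cv2.INTER_CUBIC))
E
```

```text
[0.51088536 0.32199006 0.02127309] [-6.86910638e-04  2.06742576e-02  9.99785928e-01 -4.49228890e-04] [ 0.77901238 -0.30545898 -0.32038476]
```

View pics/s6.png

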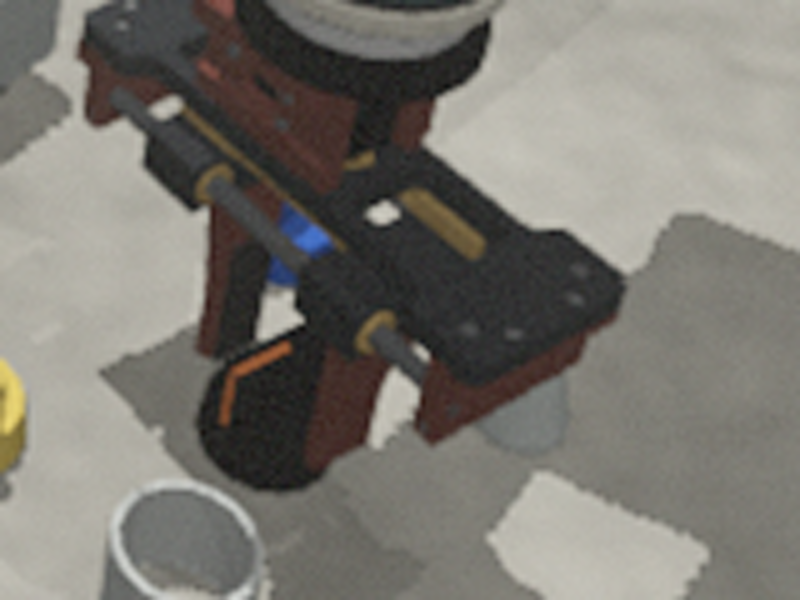

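The knob sits between the fingers. Closing on it.

Call:
play_rows:
  steps:
    - [[0, 0, 0], [0, 0, 0], -1]
    - [[0, 0, 0], [0, 0, 0], -1]
    - [[0, 0, 0], [0, 0, 0], -1]
    - [[0, 0, 0], [0, 0, 0], -1]
    - [[0, 0, 0], [0, 0, 0], -1]
    - [[0, 0, 0], [0, 0, 0], -1]
    - [[0, 0, 0], [0, 0, 0], -1]
    - [[0, 0, 0], [0, 0, 0], -1]
    - [[0, 0, 0], [0, 0, 0], -1]
    - [[0, 0, 0], [0, 0, 0], -1]
  newtons: 30

```text
time: 8.83
ee_pos: [0.5112, 0.3229, 0.0224]
tcp_rot: [0.0, 0.02, 1.0, 0.0]
ft_force: [-1.6, -0.8, 5.7]
grip_width: 0.158
```

```bash
python3 - <<'E'
from h import *
o=observe();print(o['ee_pos'],o['tcp_rot'],o['ft_force'],o['grip_width']*88)
f=grab_frame("scene");cv2.imwrite("pics/s7r.png",f[:,:,::-1]);cv2.imwrite("pics/s7.png",cv2.resize(f[270:390,340:500,::-1],(800,600),interpolation=cv2.INTER_CUBIC))
E
```

```text
[0.51116698 0.32286142 0.02241903] [3.02736483e-04 1.97058765e-02 9.99805774e-01 3.37046765e-05] [-1.61945501 -0.82990366  5.71401488] 13.930742046900072
```

View pics/s7.png

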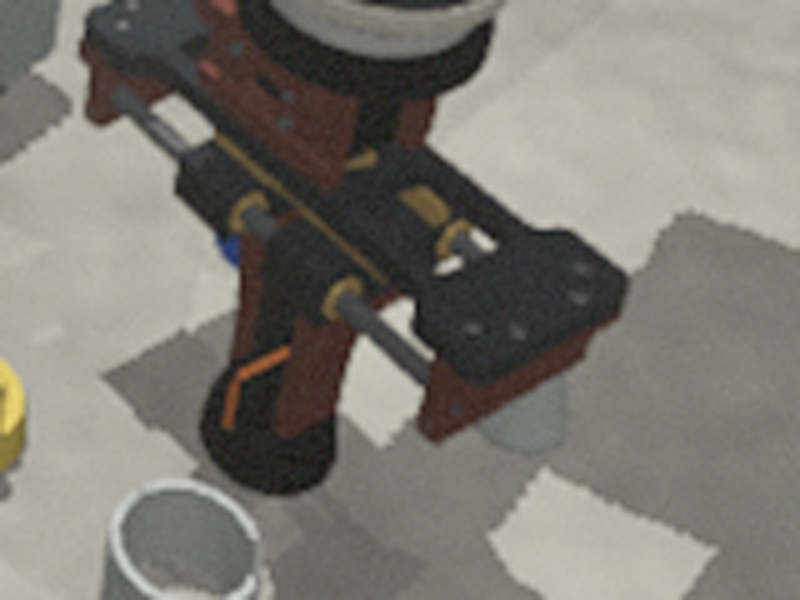

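Grip is 13.9 mm, which matches the 14 mm bar. Now lift, and refine the tap's line direction while the view is free.

Call:
play_rows:
  steps:
    - [[0, 0, 0.03], [0, 0, 0], -1]
    - [[0, 0, 0.08], [0, 0, 0], -1]
    - [[0, 0, 0.13], [0, 0, 0], -1]
    - [[0, 0, 0.18], [0, 0, 0], -1]
    - [[0, 0, 0.22], [0, 0, 0], -1]
    - [[0, 0, 0.22], [0, 0, 0], -1]
    - [[0, 0, 0.22], [0, 0, 0], -1]

```text
time: 9.47
ee_pos: [0.5121, 0.3235, 0.1998]
tcp_rot: [0.002, 0.02, 1.0, 0.001]
ft_force: [0.4, 0.2, -0.9]
grip_width: 0.161
```

```bash
python3 - <<'E'
from h import *
np.set_printoptions(precision=4,suppress=True)
o=observe();print(o['ee_pos'],o['ft_force'],o['grip_width']*88,o['tcp_rot'])
T=np.mean([grab_frame("top").astype(float) for _ in range(4)],0)
S=np.mean([grab_frame("scene").astype(float) for _ in range(4)],0)
cv2.imwrite('pics/t8.png',T[:,:,::-1]);cv2.imwrite('pics/s8.png',S[:,:,::-1])
# top: orange-ness weight R-B on the collar
x0,y0,x1,y1=313,193,336,216
w=np.clip(T[...,0]-T[...,2]-45,0,None)[y0:y1,x0:x1]
yy,xx=np.mgrid[y0:y1,x0:x1]
g=T.mean(2)[y0:y1,x0:x1]
for n,m in(('line',(yy<202)),('stem',(yy>=202))):
    ww=w*m;c=np.array([(xx*ww).sum(),(yy*ww).sum()])/ww.sum();print(n,c,ww.sum(),cast('top',c,.088 if n=='line' else .098))
m=((g>100)|(w>0)).astype(np.uint8);n,l,st,ce=cv2.connectedComponentsWithStats(m);i=1+np.argmax(st[1:,4]);print(st[i],ce[i]+[x0,y0],cast('top',ce[i]+[x0,y0],.088))
A=cv2.resize(S[195:235,190:260,::-1],(420,240),interpolation=cv2.INTER_CUBIC);B=cv2.resize(T[185:225,305:345,::-1],(240,240),interpolation=cv2.INTER_CUBIC)
C=cv2.resize(S[200:300,330:470,::-1],(660,350),interpolation=cv2.INTER_CUBIC)
o=np.zeros((590,660,3));o[:240,:420]=A;o[:240,420:]=B;o[240:]=C;cv2.imwrite('pics/c8.png',o)
E
```

```text
[0.5121 0.3235 0.1998] [ 0.4308  0.2076 -0.9259] 14.138668516340902 [0.002  0.0197 0.9998 0.001 ]
line [320.7171 198.0313] 510.75 [ 0.5786 -0.1477  0.088 ]
stem [324.6355 203.8665] 187.25 [ 0.5616 -0.1567  0.098 ]
[  1   1  21  21 347] [324.2133 204.1556] [ 0.5623 -0.1566  0.088 ][ WARN:0@14.555] global loadsave.cpp:1063 imwrite_ Unsupported depth image for selected encoder is fallbacked to CV_8U.
```

View pics/c8.png

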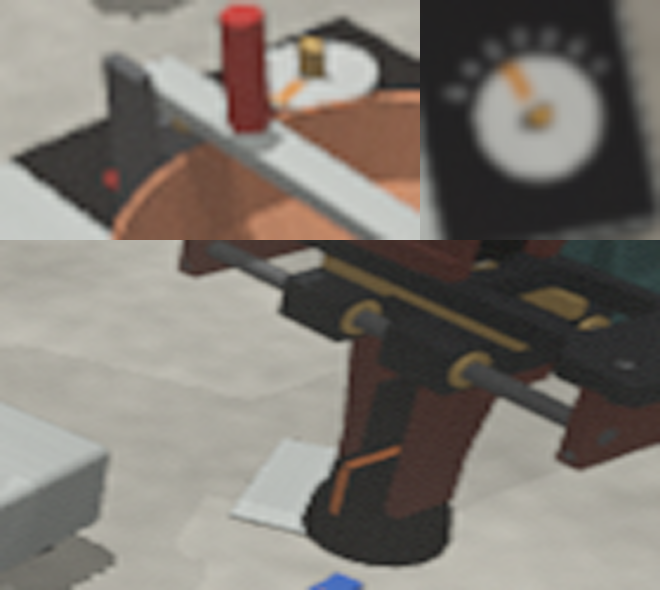

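```bash
python3 - <<'E'
from h import *
np.set_printoptions(precision=4,suppress=True)
o=observe();p=o['ee_pos'];z=p[2]-.0224
uv=(330+345/4.714-.4,200+227/3.5-.4);t=cast('scene',uv,z+.046);print('tip rel',t-p,'proj ideal tip',proj('scene',p*[1,1,0]+[.022,0,z+.046]),uv)
S=cv2.imread('pics/s8.png')
# skirt silhouette: extreme left/right
for X in [(.0,0)]:
  a=np.linspace(0,6.28,200);pts=np.array([proj('scene',[p[0]+.024*np.cos(q),p[1]+.024*np.sin(q),zz]) for zz in(z,z+.018) for q in a]);print('ideal skirt cols',pts.min(0),pts.max(0))
print('tip at bench: ideal',proj('scene',[.5112+.022,.3229-.001,.046]))
# dark skirt mask extents
hsv=cv2.cvtColor(S,cv2.COLOR_BGR2HSV)[...,2];m=(hsv<60)
for r in range(272,292,2):
    c=np.nonzero(m[r,390:430])[0]+390;print(r,c.min() if len(c) else 0,c.max() if len(c) else 0)
E
```

```text
tip rel [ 0.0245 -0.0001  0.0236] proj ideal tip [404.0215 263.9047] (402.78625371234625, 264.4571428571429)
ideal skirt cols [393.5591 263.5765] [427.6777 292.9705]
tip at bench: ideal [387.2855 344.2812]
272 397 411
274 396 411
276 395 424
278 395 424
280 395 424
282 395 424
284 396 424
286 398 424
288 400 423
290 403 421
```

Call:
play_rows:
  steps:
    - [[0.061, -0.6, 0.02], [0, 0, 0.172], -1]
    - [[0.061, -0.6, 0.02], [0, 0, 0.172], -1]
    - [[0.061, -0.6, 0.02], [0, 0, 0.172], -1]
    - [[0.061, -0.6, 0.02], [0, 0, 0.172], -1]
    - [[0.061, -0.6, 0.02], [0, 0, 0.172], -1]
    - [[0.061, -0.6, 0.02], [0, 0, 0.172], -1]
    - [[0.061, -0.6, 0.02], [0, 0, 0.172], -1]
    - [[0.061, -0.6, 0.02], [0, 0, 0.172], -1]
    - [[0.061, -0.6, 0.02], [0, 0, 0.172], -1]
    - [[0.061, -0.6, 0.02], [0, 0, 0.172], -1]
    - [[0.061, -0.6, 0.02], [0, 0, 0.172], -1]
    - [[0.061, -0.6, 0.02], [0, 0, 0.172], -1]
    - [[0.061, -0.6, 0.02], [0, 0, 0.172], -1]
    - [[0.061, -0.6, 0.02], [0, 0, 0.172], -1]
    - [[0.061, -0.6, 0.02], [0, 0, 0.172], -1]
    - [[0.061, -0.6, 0.02], [0, 0, 0.172], -1]

```text
time: 11.2
ee_pos: [0.5592, -0.1558, 0.2133]
tcp_rot: [-0.0, -0.248, 0.969, 0.001]
ft_force: [-0.5, 0.4, -0.5]
grip_width: 0.159
```

```bash
python3 - <<'E'
from h import *
np.set_printoptions(precision=4,suppress=True)
o=observe();q=o['tcp_rot'];print(o['ee_pos'],q,2*np.arctan2(q[2],q[1])-np.pi)
S=grab_frame("scene");print(proj('scene',o['ee_pos']))
cv2.imwrite("pics/s9.png",cv2.resize(S[140:260,160:320,::-1],(800,600),interpolation=cv2.INTER_CUBIC))
T=grab_frame("top");cv2.imwrite("pics/t9.png",cv2.resize(T[120:240,240:400,::-1],(800,600),interpolation=cv2.INTER_CUBIC))
E
```

```text
[ 0.5592 -0.1558  0.2133] [-0.0004 -0.2483  0.9687  0.0006] 0.5018151247154239
[239.9284 159.7691]
```

View pics/s9.png

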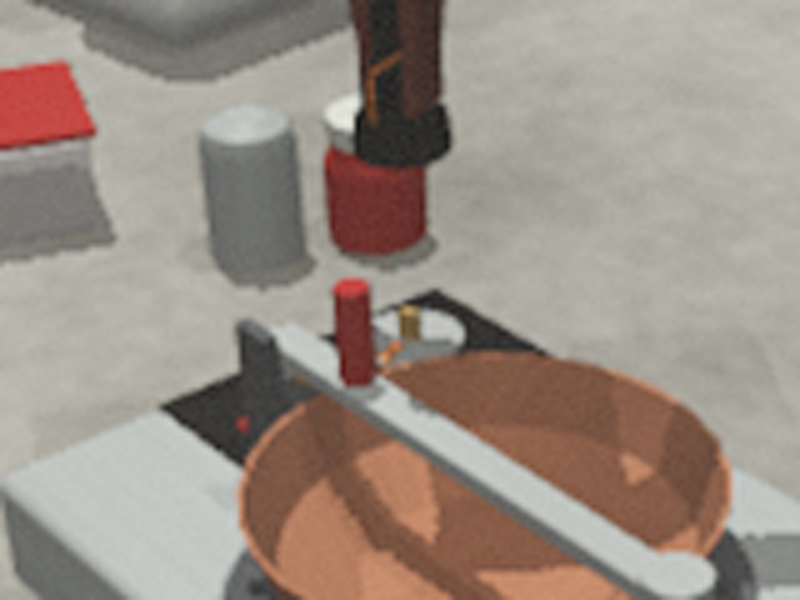

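View pics/t9.png

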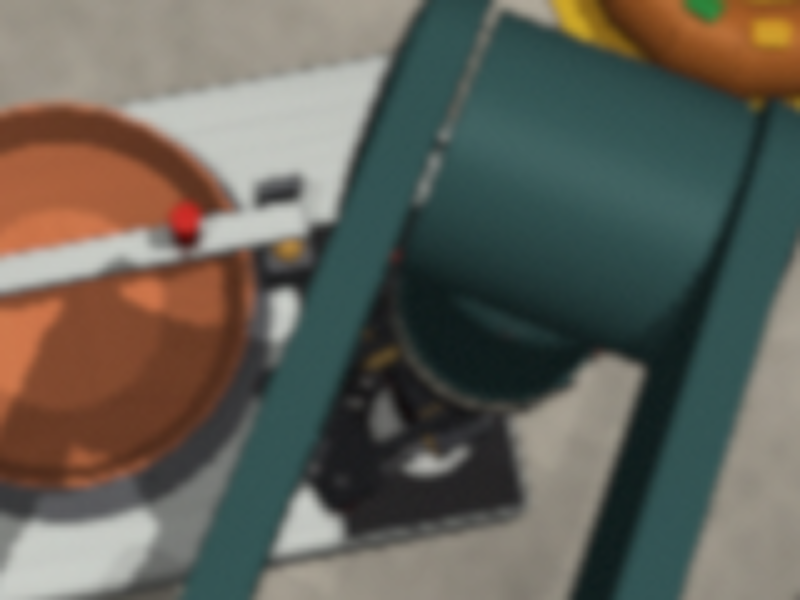

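Call:
play_rows:
  steps:
    - [[0.0025, -0.001, -0.03], [0, 0, 0], -1]
    - [[0.0025, -0.001, -0.06], [0, 0, 0], -1]
    - [[0.0025, -0.001, -0.085], [0, 0, 0], -1]
    - [[0.0025, -0.001, -0.102], [0, 0, 0], -1]
    - [[0.0025, -0.001, -0.102], [0, 0, 0], -1]
    - [[0.0025, -0.001, -0.102], [0, 0, 0], -1]

```text
time: 11.8
ee_pos: [0.5612, -0.1568, 0.1318]
tcp_rot: [-0.001, -0.249, 0.969, 0.001]
ft_force: [-0.1, 0.9, 0.3]
grip_width: 0.158
```

```bash
python3 - <<'E'
from h import *
np.set_printoptions(precision=4,suppress=True)
o=observe();q=o['tcp_rot'];p=o['ee_pos'];print(p,q,2*np.arctan2(q[2],q[1])-np.pi,o['ft_force'])
S=grab_frame("scene");cv2.imwrite("pics/s10.png",cv2.resize(S[160:250,170:290,::-1],(800,600),interpolation=cv2.INTER_CUBIC))
for X in([p[0],p[1],p[2]-.0224],[p[0],p[1],p[2]-.0044],[.5615,-.1565,.102],[.5615,-.1565,.088]):print(X,proj('scene',X),(proj('scene',X)-[170,160]+.5)*6.667)
E
```

```text
[ 0.5612 -0.1568  0.1318] [-0.0007 -0.2485  0.9686  0.0005] 0.5022721102265333 [-0.0566  0.9389  0.2542]
[np.float64(0.5612253089910141), np.float64(-0.15679774697282264), np.float64(0.10941901055772993)] [241.2082 198.7004] [478.0786 261.3489]
[np.float64(0.5612253089910141), np.float64(-0.15679774697282264), np.float64(0.12741901055772994)] [240.836  192.2682] [475.5969 218.4655]
[0.5615, -0.1565, 0.102] [241.3162 201.3974] [478.7983 279.3297]
[0.5615, -0.1565, 0.088] [241.5991 206.2811] [480.6849 311.8899]
```

View pics/s10.png

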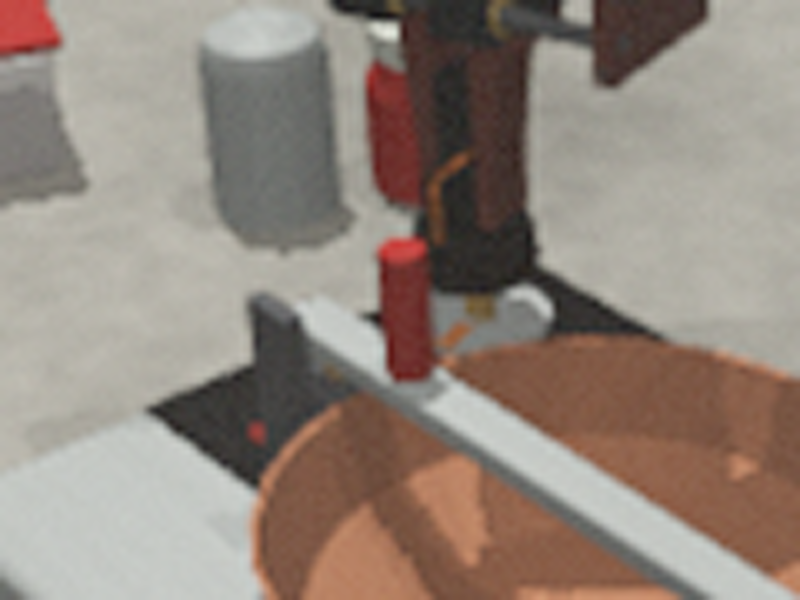

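Skirt centre column (477) and stem column (481) in the crop agree to well under a pixel. Trying the fit gently.

Call:
play_rows:
  steps:
    - [[0.0003, 0.0003, -0.003], [0, 0, 0], -1]
    - [[0.0003, 0.0003, -0.006], [0, 0, 0], -1]
    - [[0.0003, 0.0003, -0.009], [0, 0, 0], -1]
    - [[0.0003, 0.0003, -0.011], [0, 0, 0], -1]
    - [[0.0003, 0.0003, -0.013], [0, 0, 0], -1]
    - [[0.0003, 0.0003, -0.013], [0, 0, 0], -1]
  newtons: 40

```text
time: 12.35
ee_pos: [0.5618, -0.1578, 0.1217]
tcp_rot: [-0.0, -0.248, 0.969, 0.0]
ft_force: [-0.2, 0.9, -0.7]
grip_width: 0.157
```

Call:
play_rows:
  steps:
    - [[0, 0, -0.002], [0, 0, 0], -1]
    - [[0, 0, -0.004], [0, 0, 0], -1]
    - [[0, 0, -0.006], [0, 0, 0], -1]
    - [[0, 0, -0.006], [0, 0, 0], -1]

```text
time: 12.68
ee_pos: [0.5614, -0.1576, 0.1165]
tcp_rot: [-0.0, -0.248, 0.969, 0.0]
ft_force: [-1.1, 0.1, -0.8]
grip_width: 0.158
```

Call:
play_rows:
  steps:
    - [[0, 0, -0.003], [0, 0, 0], -1]
    - [[0, 0, -0.006], [0, 0, 0], -1]
    - [[0, 0, -0.008], [0, 0, 0], -1]
    - [[0, 0, -0.008], [0, 0, 0], -1]

```text
time: 13.02
ee_pos: [0.5615, -0.1576, 0.1101]
tcp_rot: [-0.0, -0.248, 0.969, 0.0]
ft_force: [-2.7, -0.0, 1.2]
grip_width: 0.16
```

```bash
python3 - <<'E'
from h import *
np.set_printoptions(precision=4,suppress=True)
o=observe();print(o['ee_pos'],o['ft_force'],o['ft_torque'])
S=grab_frame("scene");cv2.imwrite("pics/s11.png",cv2.resize(S[160:250,170:290,::-1],(800,600),interpolation=cv2.INTER_CUBIC))
E
```

```text
[ 0.5615 -0.1576  0.1101] [-2.7411 -0.0477  1.2474] [ 0.1     0.4597 -0.0164]
```

View pics/s11.png

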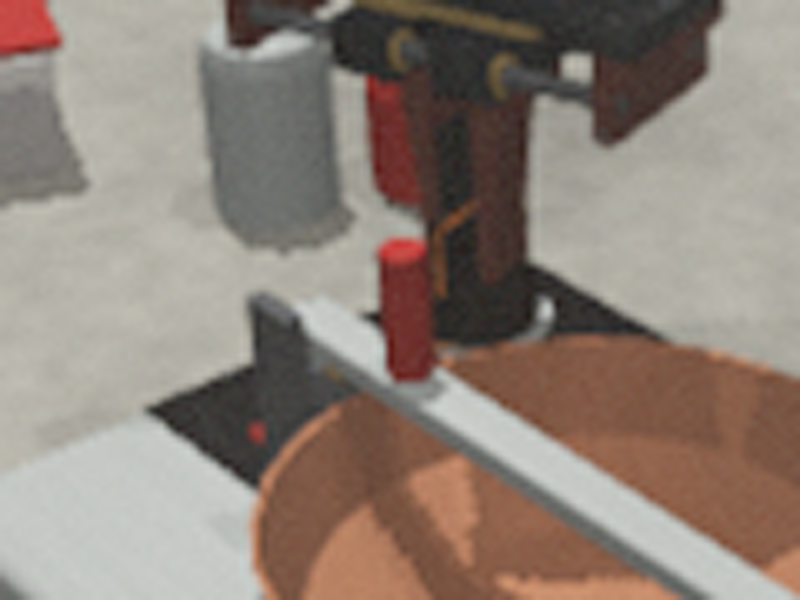

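The knob slid on with its skirt at the collar and its line in step. Now pressing in.

Call:
play_rows:
  steps:
    - [[-0.0005, 0, -0.003], [0, 0, 0], -1]
    - [[-0.0005, 0, -0.006], [0, 0, 0], -1]
    - [[-0.0005, 0, -0.008], [0, 0, 0], -1]
    - [[-0.0005, 0, -0.01], [0, 0, 0], -1]
    - [[-0.0005, 0, -0.01], [0, 0, 0], -1]
  newtons: 50

```text
time: 13.48
ee_pos: [0.5615, -0.1577, 0.1025]
tcp_rot: [-0.0, -0.248, 0.969, 0.0]
ft_force: [-2.7, 0.7, 3.2]
grip_width: 0.154
```

Call:
play_rows:
  steps:
    - [[0, 0, -0.002], [0, 0, 0], -1]
    - [[0, 0, -0.004], [0, 0, 0], -1]
    - [[0, 0, -0.004], [0, 0, 0], -1]
    - [[0, 0, -0.004], [0, 0, 0], -1]

```text
time: 13.82
ee_pos: [0.5617, -0.1577, 0.102]
tcp_rot: [0.0, -0.248, 0.969, -0.0]
ft_force: [-8.6, 3.4, 23.4]
grip_width: 0.154
```

Call:
play_rows:
  steps:
    - [[-0.0008, 0.0004, 0.001], [0, 0, 0], -1]
    - [[-0.0008, 0.0004, 0.001], [0, 0, 0], -1]
    - [[-0.0008, 0.0004, 0.001], [0, 0, 0], -1]
    - [[-0.0008, 0.0004, 0.001], [0, 0, 0], -1]
    - [[-0.0008, 0.0004, 0.001], [0, 0, 0], -1]
    - [[-0.0008, 0.0004, 0.001], [0, 0, 0], -1]

```text
time: 14.32
ee_pos: [0.5615, -0.1577, 0.1022]
tcp_rot: [0.001, -0.248, 0.969, -0.001]
ft_force: [-5.8, 1.9, 16.3]
grip_width: 0.155
```

```bash
python3 - <<'E'
from h import *
np.set_printoptions(precision=4,suppress=True)
o=observe();q=o['tcp_rot'];print(o['ee_pos'],o['ft_force'],o['ft_torque'],o['qvel'],2*np.arctan2(q[2],q[1])-np.pi)
p=o['ee_pos'];u=np.array([np.cos(.5),np.sin(.5),0])
for h in(.08+.046,.0796+.046):print('ideal tip crop',(proj('scene',[*(p+.022*u)[:2],h])-[170,160]+.5)*6.667, (proj('scene',[*p[:2],.08])-[170,160]+.5)*6.667)
S=grab_frame("scene");cv2.imwrite("pics/s12.png",cv2.resize(S[160:250,170:290,::-1],(800,600),interpolation=cv2.INTER_CUBIC))
T=grab_frame("top");cv2.imwrite("pics/t12.png",T[:,:,::-1])
E
```

```text
[ 0.5615 -0.1577  0.1022] [-5.7987  1.8848 16.3407] [ 0.4324  1.238  -0.0225] [ 0.001  -0.0025 -0.0013 -0.0019  0.0011 -0.0011] 0.5009776958156893
ideal tip crop [439.5733 246.8556] [480.211  328.9538]
ideal tip crop [439.6375 247.8263] [480.211  328.9538]
```

View pics/s12.png

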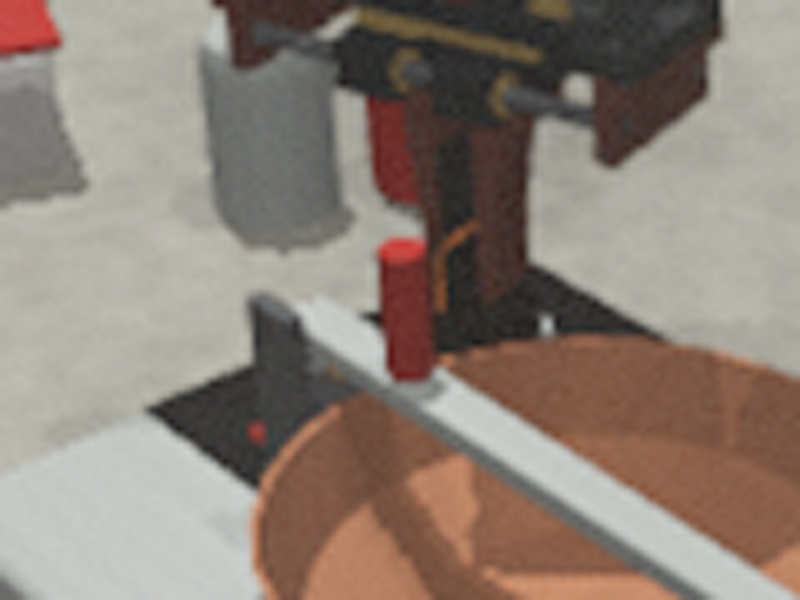

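View pics/t12.png

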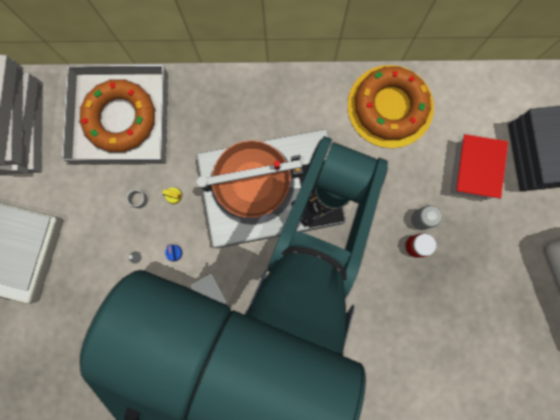

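The line's tip is at (440,247) in the crop, exactly where a fully seated, fully pressed knob would put it. The collar has sunk, and the bar is still shut at top-view (277,165). The other things have not moved. Handing in.

```bash
python3 -c "
from cell import job_done
print(job_done())"
```

```text
the job is handed in; nothing more can be done
None
```

The cooker is ready for lighting, and I handed the job in with the gripper still holding the knob pressed fully in. The simulator reports no verdict, so this rests on my own checks.

- **Keeper bar:** I swung it shut by its red peg. It stopped against its stop, where about 5 mm of extra push gave no movement and about 16 N. It was still shut in the last pictures.
- **Knob:** I picked up the black one with the orange line, with the gripper closing to 13.9 mm on the 14 mm bar. I turned it to 0.50 rad, matching the tap's line, which I measured at about 0.50 rad. My rough early readings of that line ranged from 0.40 to 0.55 rad, but the knob slid on without resistance.
- **Press:** It moved down about 8 mm and then stopped solid. It was held there with about 16 N at the end, with about 6 N of sideways force as well. The tip of the orange line appeared where a fully seated, fully pressed knob should put it.
- **Other things:** The bystanders looked unmoved in the last top view. The robot's clock read about 14 s of the 61 s allowed.

The two cameras disagreed by 2–3 mm on where the knob stood on the bench. This did not affect the grasp or the fit.

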